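# Load the dish carrier and close its cover

## Robot

A 7-joint arm with a two-finger parallel gripper is mounted at the origin on a cart in front of the work surface, level with it; the furniture and walls round the work are solid. World frame = base frame: x ahead of the robot, y to its left, z up, the work surface at z = 0. Lengths are in m, angles in rad, forces in N, time in s.
With the tool pointing down it reaches from about 0.425 to 0.825 m from the base axis. Payload 3.6 kg.
Tool frame: the origin (TCP) lies on the centre line of the jaws, within the pads' length; the fingertips stand 14 mm ahead of it and the grasp point (between the pads) lies 5 mm behind it; z points along the fingers, y is the direction in which the jaws open and shut (so a half turn about z gives the same grasp; the last joint's range is limited). The gripper opens to 93 mm and grips with 3 to 60 N. Pads are 15 mm wide; open, the fingers measure 128 mm over their backs; the gripper's body (75 mm by 188 mm) begins 65 mm behind the grasp point.
Start: joints at [-1.288, 0.615, -0.013, 1.423, 0.008, 1.103, -0.04], TCP at [0.198, 0.619, 0.233] pointing down, gripper open.
Joint ranges: [-3.12, 3.12], [-0.3, 2.06], [-1.34, 1.32], [0.26, 2.42], [-1.36, 4.5], [0.01, 1.98], [-2.84, 2.84]. Speed limits (rad/s): [2.79, 2.79, 3.14, 3.14, 3.14, 3.14, 3.14].

## Interface

Orientations are given as a rotation vector (axis times angle).
In Python, from bench import manip, cams, ticket gives the robot as it stands.
- The arm moves only by the tool drive_tool, never from a script. Its argument "series" is a list of rows, each a list of 5 numbers: the shift along the world's x, y, z in m, then the turn about the world's z in degrees, then the opening, from 0 (shut) to 1 (fully open). In form: [[tx, ty, tz, twist, fingers], ...]. A call has exactly 10 rows; each row shifts and turns the pose as measured when the row begins; what a row does not reach is not made up. A row lasts 1/10 s, in which the tool goes at most 50 mm and 8.59 degrees, less where a joint would pass 70% of its speed; a pose out of reach is approached as far as the arm can. A call with a gripper value outside its range is refused whole. The fingers move at their own pace and stop on an object; "squeeze" is the grip in N (left out, the last holds). Time passes only in rows, so rows that do not move let the fingers close, or fill a call up. It gives the time, the measured TCP pose, the force and the opening at its end, in the units of the state.
- manip.state(): the state, without advancing time (a new reading comes with each control period).
- cams.grab_frame(name): name is "scene" or "top" or "wrist"; returns the picture (384x512x3 uint8, blue, green, red); there is no depth.
- cams.camera_info(name): a dict with "K" (3x3 intrinsics, pixels), "R" (3x3) and "t" (3): a world point X has camera coordinates R X + t; the wrist camera has in their place "hand_eye" (4x4, takes a point from camera to tool coordinates, whose origin is the TCP and whose axes are the flange's). Camera axes: x right, y down, z forward; pixel columns grow to the right and rows downward; lengths in m; the calibration is good to about 2 mm. A picture is of the moment at which its call begins: read the wrist's pose just before it. camera_info takes no time and is no camera call.
- ticket.finish_job(): hands the job in, once; it reports no verdict.
The state is a dict: "t": time; "q": joint angles; "qd": joint speeds; "tau": joint torques, N m; "tool_pos": TCP position; "orientation": TCP orientation; "ft_force": force on the tool from outside, world axes, zero at the start; "ft_torque": the same for the moment, N m; "grip_width": opening from 0.0 (shut) to 1.0 (fully open).
Only numpy, scipy, OpenCV 4.12 (cv2) and the standard library are available. Lean on these libraries where they do the work, as an engineer would, in place of code of your own. Each camera call takes 0.05 s, during which the arm holds its last target.

## Task

Slide the two dishes that stand on the carrier's loading deck into its two empty pockets, one dish to a pocket, so that each drops in and lies flat; do not lift them. Then swing the hinged cover over and press it fully down. Leave the dish that is already in a pocket, and the other things on the bench, where they are.

Things in the scene. Friction and masses are not known exactly. Their poses are not given: they have to be found in the camera images.
- carrier: Fixed aluminium dish carrier, 235 (x) by 290 (y) mm. Origin at worktop height under the middle of the line where deck ends and pockets begin; +x runs from deck to pockets (away from the robot). Three pockets side by side, centres at x = 40.5, y = -90, 0, +90 mm, each 80 (x) by 79 (y) mm, bare floor at z = 6 mm. Rear wall x = 80 to 105 mm, level with the deck
- deck (a point): Middle of the top of the carrier's flat loading deck, carrier x = -65, y = 0, z = 24 mm; axes as the carrier's. The deck runs from carrier x = -130 to 0 mm, open at its outer edges. Walls 11 mm thick between the pockets (15.5 mm outside) rise to z = 32 mm and run out onto the deck as 11 mm wide, round-nosed fins, to carrier x = -18 mm
- cover (a joint): Cover behind the pockets: aluminium frame with clear window, 278 mm wide, 90 mm from hinge to front bar, 4 mm thick, with a grey tab 50 mm wide at mid-front that reaches 105 mm from the hinge. 0 = flat over the pockets (closed), 1.57 = upright, more = leaning away from the robot. Stiff hinge: stays where left; about 2 N at the tab moves it
- cover_edge (a point): Tip of the cover's tab, at the middle of its 4 mm thickness (105 mm from the hinge axis); when closed its height is 35 mm above the worktop
- cover_axis (a point): Middle of the cover's hinge axis, fixed on the carrier at x = 92, y = 0, z = 33 mm of the carrier's frame; y runs along the axis
- pad_1: Thin black rubber pad, 76 x 76 x 2 mm, fixed on the floor of one of the two EMPTY pockets, in the pocket's centre; origin at the centre of its underside. The pads show which pockets are empty
- pad_2: The same kind of pad in the other empty pocket
- dish_1: Round lidded dish, 71 mm in diameter, 14 mm high, 16 g, standing loose on the loading deck; origin at the centre of its underside, z up. In a pocket, flat on the pad, its top is 2 mm below the deck
- dish_2: Second, identical dish on the loading deck
- dish_seated: Third, identical dish that already lies in a pocket (without a pad); leave it there. Origin at the centre of its underside
- timer: White timer, 62 x 62 x 17 mm, loose bystander left of the carrier; origin at the centre of its underside
- tape_roll: Roll of tape lying flat, 69 mm across, 18 mm high, loose bystander left of the carrier; origin at the centre of its underside
- jar: White jar with screw cap, 46 mm across, 84 mm high, loose bystander right of the carrier; origin at the centre of its underside
Mind the look-alikes: they are no part of the job. What is shaped like the dish_1 but brown or turquoise is not meant.

How it is judged:
On the way, in this order (a step that is already met when the one before it is completed fails the run):
1. one of the two dishes lies flat in an empty pocket (((horizontal distance between dish_1 and pad_1 below 0.01 m and z of dish_1 in the frame of pad_1 between -0.003 and 0.005 m and angle between dish_1's own z axis and vertical below 0.06 rad) or (horizontal distance between dish_2 and pad_2 below 0.01 m and z of dish_2 in the frame of pad_2 between -0.003 and 0.005 m and angle between dish_2's own z axis and vertical below 0.06 rad) or (horizontal distance between dish_1 and pad_2 below 0.01 m and z of dish_1 in the frame of pad_2 between -0.003 and 0.005 m and angle between dish_1's own z axis and vertical below 0.06 rad) or (horizontal distance between dish_2 and pad_1 below 0.01 m and z of dish_2 in the frame of pad_1 between -0.003 and 0.005 m and angle between dish_2's own z axis and vertical below 0.06 rad))), for 0.2 s.
2. both dishes lie flat, each in its own pocket ((((horizontal distance between dish_1 and pad_1 below 0.01 m and z of dish_1 in the frame of pad_1 between -0.003 and 0.005 m and angle between dish_1's own z axis and vertical below 0.06 rad) and (horizontal distance between dish_2 and pad_2 below 0.01 m and z of dish_2 in the frame of pad_2 between -0.003 and 0.005 m and angle between dish_2's own z axis and vertical below 0.06 rad)) or ((horizontal distance between dish_1 and pad_2 below 0.01 m and z of dish_1 in the frame of pad_2 between -0.003 and 0.005 m and angle between dish_1's own z axis and vertical below 0.06 rad) and (horizontal distance between dish_2 and pad_1 below 0.01 m and z of dish_2 in the frame of pad_1 between -0.003 and 0.005 m and angle between dish_2's own z axis and vertical below 0.06 rad)))), for 0.2 s.
3. the cover is pressed down (value of joint cover below 0.06 rad), for 0.2 s.
At the end, for the whole second after the job is handed in: The two dishes lie flat and at rest (tilt under 0.06 rad), one in each padded pocket: centre within 10 mm of the pad's centre, underside less than 5 mm above the pad's underside; the cover is closed (under 0.06 rad) ((((horizontal distance between dish_1 and pad_1 below 0.01 m and z of dish_1 in the frame of pad_1 between -0.003 and 0.005 m and angle between dish_1's own z axis and vertical below 0.06 rad) and (horizontal distance between dish_2 and pad_2 below 0.01 m and z of dish_2 in the frame of pad_2 between -0.003 and 0.005 m and angle between dish_2's own z axis and vertical below 0.06 rad)) or ((horizontal distance between dish_1 and pad_2 below 0.01 m and z of dish_1 in the frame of pad_2 between -0.003 and 0.005 m and angle between dish_1's own z axis and vertical below 0.06 rad) and (horizontal distance between dish_2 and pad_1 below 0.01 m and z of dish_2 in the frame of pad_1 between -0.003 and 0.005 m and angle between dish_2's own z axis and vertical below 0.06 rad))) and value of joint cover below 0.06 rad and linear speed of each of dish_1, dish_2 below 0.02 m/s); the robot touches nothing.
It fails at once if a dish is lifted (its underside more than 15 mm above the deck) (height (world z) of any of dish_1, dish_2 above 0.039 m).
It fails at once if the dish already in its pocket is moved by more than 15 mm (distance of dish_seated from where it was at the start of the episode above 0.015 m).
It fails at once if a bystander is moved by more than 30 mm (distance of any of timer, tape_roll, jar from where it was at the start of the episode above 0.03 m).
It also fails if it takes over 72 s, if anything falls off the work surface, if the arm or the gripper's body presses on something with over 40 N, if the wrist force passes 120 N, or if a joint passes its speed limit or range.

## Working session

There is one attempt and no reset: what is moved stays moved. The work goes in short steps, Python scripts to look and compute and a tool call to move; the robot and the scene stay as the last step left them, time stands still between calls to the robot, and variables do not carry over. Pictures are saved under pics/ and viewed, and the job is handed in when it is done.

Besides the shell and the picture viewer there is one more tool, called after "Call:" in YAML: its name, and indented under it one key for each argument. drive_tool: Moves the arm, as the interface text tells. Its arguments: {"type":"object","properties":{"series":{"type":"array","items":{"type":"array","items":{"type":"number"}}},"squeeze":{"type":"number"}},"required":["series"]}

```bash
mkdir -p pics; ls
python3 - <<'E'
from bench import manip,cams
import cv2
print(manip.state())
for n in ("scene","top","wrist"):
    cv2.imwrite(f"pics/{n}0.png",cams.grab_frame(n)); print(n,cams.camera_info(n))
E
```

```text
pics
{'t': 0.0, 'q': array([-1.28853274,  0.61588982, -0.01264433,  1.42487156,  0.00811994,
        1.10337543, -0.04039871]), 'qd': array([-0.00055469, -0.00091572,  0.00020703, -0.00078809, -0.00036187,
       -0.00094808, -0.00021977]), 'tau': array([-7.92366859e-05, -4.58954287e+01,  2.09294502e-01, -1.65747339e+01,
       -6.10084576e-02,  2.06672499e-02,  2.39574028e-04]), 'tool_pos': array([0.19727893, 0.61856263, 0.23150918]), 'orientation': array([-0.48287225, -3.10390727,  0.00387853]), 'ft_force': array([-0.36965615, -0.51412829, -0.15034534]), 'ft_torque': array([ 0.0052312 , -0.00513544,  0.01206177]), 'grip_width': 1.0000200100503753}
scene {'K': array([[421.30292898,   0.        , 260.78469085],
       [  0.        , 421.30292898, 192.97803553],
       [  0.        ,   0.        ,   1.        ]]), 'R': array([[ 0.8227416 , -0.56836872,  0.00729834],
       [-0.43755656, -0.64147588, -0.63012138],
       [ 0.36282299,  0.51523363, -0.77646235]]), 't': array([-0.37751507,  0.3320419 ,  0.860627  ])}
top {'K': array([[426.94516876,   0.        , 254.97678897],
       [  0.        , 426.94516876, 190.11028607],
       [  0.        ,   0.        ,   1.        ]]), 'R': array([[-0.00580821, -0.99991496, -0.01167622],
       [-0.99019187,  0.00738092, -0.13951909],
       [ 0.1395934 ,  0.01075134, -0.99015054]]), 't': array([0.12895968, 0.52158499, 1.31973227])}
wrist {'K': array([[277.21276222,   0.        , 254.31307058],
       [  0.        , 277.21276222, 195.87112464],
       [  0.        ,   0.        ,   1.        ]]), 'hand_eye': array([[-6.18696646e-04, -9.59741114e-01, -2.80885406e-01,
         7.92979867e-02],
       [ 9.99999729e-01, -4.81482106e-04, -5.57516704e-04,
        -3.41666294e-04],
       [ 3.99830406e-04, -2.80885675e-01,  9.59741152e-01,
        -1.53135673e-01],
       [ 0.00000000e+00,  0.00000000e+00,  0.00000000e+00,
         1.00000000e+00]])}
```

View pics/top0.png

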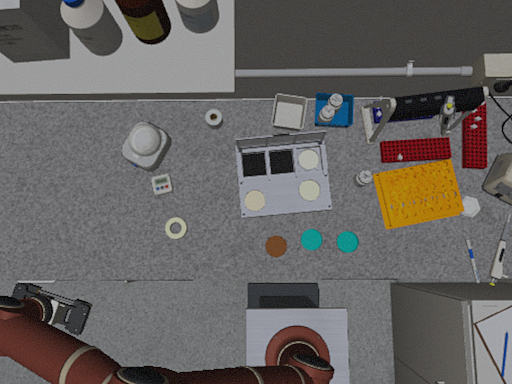

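View pics/scene0.png

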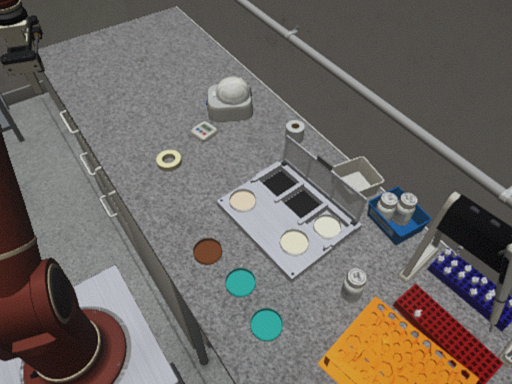

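The top view shows the carrier at about px (283,175). Its black pads are at (255,163) and (282,161), i.e. the left and middle pockets. The dishes on the deck are at (255,200) and (309,190), and the seated one is at (308,159). The brown (276,245) and turquoise (311,239), (347,241) discs are look-alikes on the bench, not on the deck. I'll confirm this in an enlarged crop.

Run:
```python
import cv2
a=cv2.imread("pics/top0.png")[120:225,225:340]; cv2.imwrite("pics/topcrop.png",cv2.resize(a,None,fx=5.5,fy=5.5,interpolation=cv2.INTER_CUBIC))
a=cv2.imread("pics/scene0.png")[125:285,205:375]; cv2.imwrite("pics/scenecrop.png",cv2.resize(a,None,fx=3.7,fy=3.7,interpolation=cv2.INTER_CUBIC))
```

```text
(no output)
```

View pics/topcrop.png

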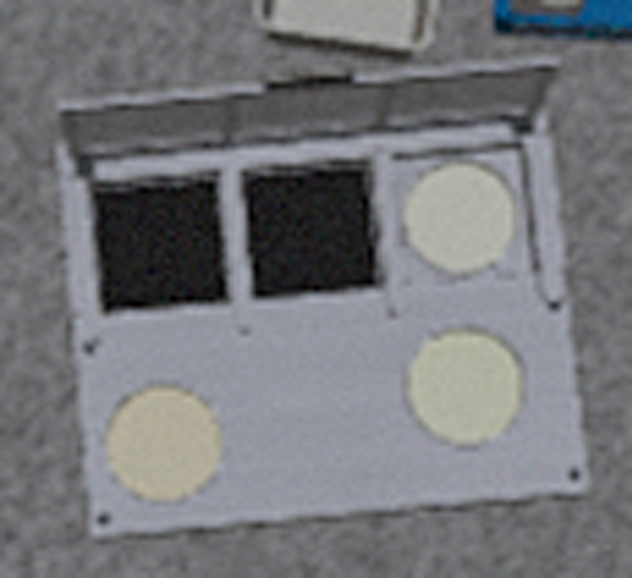

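View pics/scenecrop.png

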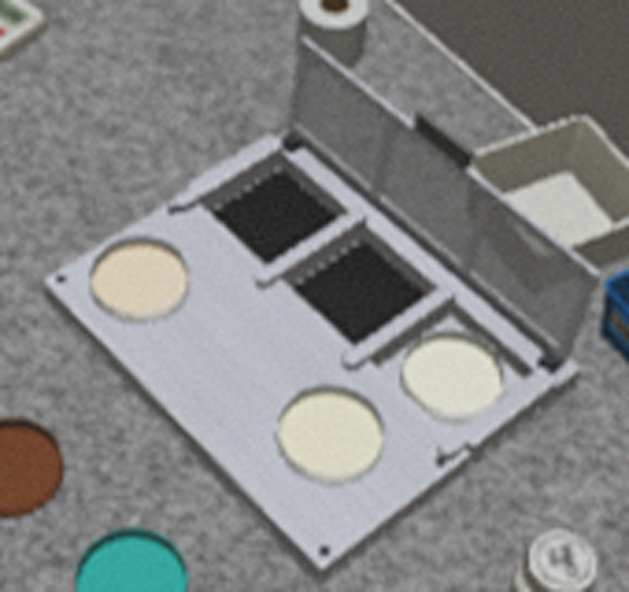

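```bash
cat > h.py <<'E'
import numpy as np,cv2
from bench import manip,cams
from scipy.spatial.transform import Rotation as Ro
def ray(n,uv):
    c=cams.camera_info(n); R,t,K=c["R"],c["t"],c["K"]
    o=-R.T@t; d=R.T@np.linalg.solve(K,[uv[0],uv[1],1.]); return o,d
def onz(n,uv,z):
    o,d=ray(n,uv); return o+d*(z-o[2])/d[2]
def proj(n,X):
    c=cams.camera_info(n); p=c["K"]@(c["R"]@np.array(X)+c["t"]); return p[:2]/p[2]
def tri(a,b):
    (o1,d1),(o2,d2)=ray("top",a),ray("scene",b)
    s=np.linalg.lstsq(np.c_[d1,-d2],o2-o1,rcond=None)[0]; p,q=o1+d1*s[0],o2+d2*s[1]
    return (p+q)/2,np.linalg.norm(p-q)
def blobs(im,mask,amin):
    n,l,s,c=cv2.connectedComponentsWithStats(mask.astype(np.uint8))
    return [(s[i,4],c[i],s[i,:4]) for i in range(1,n) if s[i,4]>amin]
def masks(im):
    b,g,r=[im[...,i].astype(int) for i in range(3)]
    return (r-b>12)&(g>130)&(r>150)&(r-g<45), (im.max(2)<62)
E
python3 - <<'E'
from h import *
for n,box in (("top",(120,225,225,340)),("scene",(125,285,205,375))):
    im=cv2.GaussianBlur(cv2.imread(f"pics/{n}0.png"),(3,3),0); y0,y1,x0,x1=box
    sub=im[y0:y1,x0:x1]; d,k=masks(sub)
    for nm,m,z in (("dish",d,.038),("dark",k,.008)):
        for a,c,s in blobs(sub,m,120):
            uv=c+[x0,y0]; print(n,nm,a,uv.round(1),s,onz(n,uv,z).round(4), onz(n,uv,.022).round(4))
# corners from crops: front-left, front-right of the deck
for nm,t,s in (("FL screw",(225+102/5.5,120+519/5.5),(205+61/3.7,125+279/3.7)),("FR screw",(225+574/5.5,120+475/5.5),(205+324/3.7,125+551/3.7)),
  ("tab mid top",(225+310/5.5,120+80/5.5),(205+442/3.7,125+137/3.7)),("coverL",(225+60/5.5,120+104/5.5),(205+305/3.7,125+42/3.7)),("coverR",(225+557/5.5,120+66/5.5),(205+597/3.7,125+272/3.7)),
  ("FL corner",(225+95/5.5,120+535/5.5),(205+47/3.7,125+283/3.7)),("FR corner",(225+588/5.5,120+490/5.5),(205+322/3.7,125+568/3.7))):
    p,e=tri(t,s); print(nm,p.round(4),round(e,4),onz("top",t,.024).round(4))
E
```

```text
top dish 274 [309.3 189.5] [75 61 19 18] [ 0.5229 -0.0468  0.038 ] [ 0.5251 -0.0487  0.022 ]
top dish 313 [254.4 200.1] [20 71 20 20] [0.4904 0.1274 0.038 ] [0.4923 0.1276 0.022 ]
top dark 487 [280.9 161.5] [45 30 23 24] [0.6207 0.0403 0.008 ] [0.6178 0.041  0.022 ]
top dark 480 [253.5 164. ] [17 33 24 23] [0.613 0.13  0.008] [0.6102 0.1298 0.022 ]
scene dish 395 [242.4 200.3] [25 66 26 20] [0.485  0.1205 0.038 ] [0.4915 0.1312 0.022 ]
scene dish 378 [327.  225.9] [110  92  25  19] [ 0.6113 -0.0612  0.038 ] [ 0.6202 -0.0539  0.022 ]
scene dish 482 [293.9 241.8] [ 76 106  27  22] [ 0.5175 -0.0518  0.038 ] [ 0.5246 -0.0444  0.022 ]
scene dark 401 [279.  182.6] [59 47 31 23] [0.6128 0.1359 0.008 ] [0.6053 0.1266 0.022 ]
scene dark 469 [301.9 203.2] [81 66 33 26] [0.6205 0.0447 0.008 ] [0.6128 0.0369 0.022 ]
FL screw [0.4471 0.1626 0.0204] 0.0004 [0.4466 0.1625 0.024 ]
FR screw [ 0.4701 -0.1112  0.0222] 0.0008 [ 0.4702 -0.1111  0.024 ]
tab mid top [0.6772 0.0442 0.1315] 0.0005 [0.707  0.0384 0.024 ]
coverL [0.6695 0.1822 0.1134] 0.0009 [0.6937 0.187  0.024 ]
coverR [ 0.6869 -0.0927  0.124 ] 0.0016 [ 0.7142 -0.1083  0.024 ]
FL corner [0.438  0.1668 0.018 ] 0.0004 [0.4373 0.1666 0.024 ]
FR corner [ 0.4617 -0.1193  0.0217] 0.0001 [ 0.4615 -0.1189  0.024 ]
```

Call:
drive_tool:
  series:
    - [0.02,-0.045,0,0,1]
    - [0.025,-0.042,0,0,1]
    - [0.025,-0.042,0,0,1]
    - [0.025,-0.042,0,0,1]
    - [0.025,-0.042,0,0,1]
    - [0.025,-0.042,0,0,1]
    - [0.025,-0.042,0,7.5,1]
    - [0.025,-0.042,0,7.5,1]
    - [0.025,-0.042,0,7.5,1]
    - [0.025,-0.042,0,0,1]
  squeeze: 5

```text
t: 1.15
tool_pos: [0.4361, 0.1919, 0.2282]
orientation: [0.173, -3.132, 0.005]
ft_force: [0.8, 0.3, -0.2]
grip_width: 1.0
```

Call:
drive_tool:
  series:
    - [0.02,-0.04,0,-1.5,1]
    - [0.02,-0.04,0,0,1]
    - [0.01,-0.03,0,0,1]
    - [0.01,-0.02,0,0,1]
    - [0.0,0,0,0,1]
    - [0,0,0,0,1]
    - [0,0,0,0,1]
    - [0,0,0,0,1]
    - [0,0,0,0,1]
    - [0,0,0,0,1]

```text
t: 2.15
tool_pos: [0.4982, 0.0523, 0.2272]
orientation: [0.118, -3.133, 0.007]
ft_force: [-0.4, 0.6, 0.9]
grip_width: 1.002
```

```bash
cat >> h.py <<'E'
def wgrab(name):
    s=manip.state(); im=cams.grab_frame("wrist"); cv2.imwrite(f"pics/{name}.png",im)
    np.savez(f"pics/{name}.npz",p=s["tool_pos"],r=s["orientation"]); return im,s
def wz(name,uv,z):
    f=np.load(f"pics/{name}.npz"); c=cams.camera_info("wrist"); H=c["hand_eye"]; R=Ro.from_rotvec(f["r"]).as_matrix()
    d=R@H[:3,:3]@np.linalg.solve(c["K"],[uv[0],uv[1],1.]); o=R@H[:3,3]+f["p"]; return o+d*(z-o[2])/d[2]
O=np.array([.580,.0365]); TH=np.radians(4.8)
def car(p):
    c,s=np.cos(TH),np.sin(TH); d=np.array(p[:2])-O; return np.array([c*d[0]+s*d[1],-s*d[0]+c*d[1]])
E
python3 - <<'E'
from h import *
im,s=wgrab("w1"); print(s["t"],s["tool_pos"],s["orientation"])
im2=cams.grab_frame("top"); cv2.imwrite("pics/top1.png",im2)
cv2.imwrite("pics/w1b.png",cv2.resize(im,None,fx=1.5,fy=1.5))
E
```

```text
2.15 [0.4981753  0.05233759 0.22723139] [ 0.11833001 -3.13266536  0.00650406]
```

View pics/w1b.png

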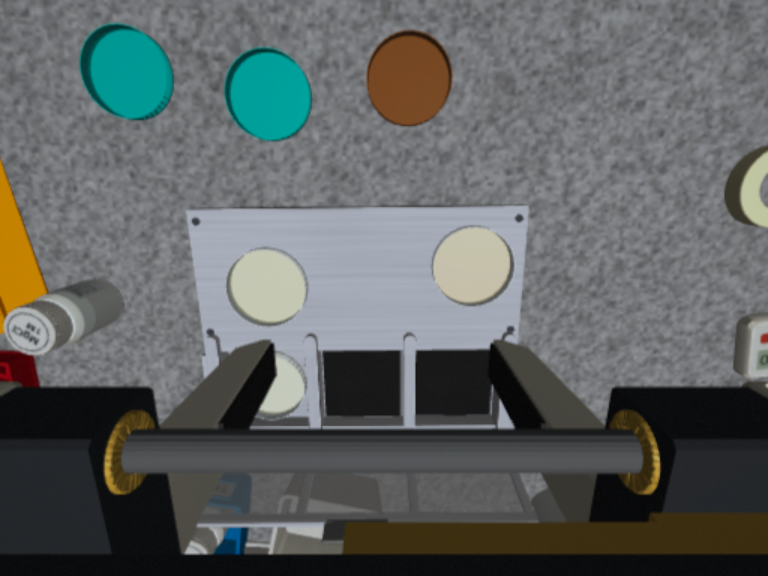

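The wrist view (1.5x) shows deck corners at (527,207)/(188,211), fin noses at (311,336)/(409,336), deck dishes at (267,286) and (472,265), and empty pockets at (362,383) and (453,380).

Run:
```python
from h import *
im=cv2.GaussianBlur(cv2.imread("pics/w1.png"),(3,3),0)
d,k=masks(im)
for a,c,s in blobs(im,d,600):
    if c[0]>370 or a>5000 or c[1]<130: continue
    ctr=max(cv2.findContours((d[s[1]:s[1]+s[3],s[0]:s[0]+s[2]]).astype(np.uint8),0,1)[0],key=len)
    e=cv2.fitEllipse(ctr); uv=np.array(e[0])+s[:2]
    print("dish",a,(uv*1.5).round(1),np.round(e[1],1)); p=wz("w1",uv,.038); print(p.round(4),car(p).round(4))
for nm,uv,z in (("FL",(527,207),.024),("FR",(188,211),.024),("sL",(519,218),.024),("sR",(196,222),.024),("finR",(311,334),.032),("finL",(409,334),.032),("edge mid-pocket",(362,350),.024),("edgeL",(453,350),.024)):
    p=wz("w1",np.array(uv)/1.5,z); print(nm,p.round(4),car(p).round(4))
```

```text
dish 1961 [471.3 264.8] [46.8 51.5]
[0.4866 0.1263 0.038 ] [-0.0855  0.0973]
dish 1794 [266.4 286.3] [44.1 49.9]
[ 0.5185 -0.0455  0.038 ] [-0.0682 -0.0766]
FL [0.4366 0.1695 0.024 ] [-0.1318  0.1446]
FR [ 0.4614 -0.1155  0.024 ] [-0.1309 -0.1416]
sL [0.4462 0.1643 0.024 ] [-0.1227  0.1386]
sR [ 0.4702 -0.1092  0.024 ] [-0.1216 -0.136 ]
finR [ 0.5616 -0.0072  0.032 ] [-0.022 -0.042]
finL [0.5548 0.0805 0.032 ] [-0.0214  0.0459]
edge mid-pocket [0.5771 0.0392 0.024 ] [-0.0027  0.0029]
edgeL [0.5706 0.1234 0.024 ] [-0.0021  0.0874]
```

Call:
drive_tool:
  series:
    - [-0.006,0.037,-0.02,0,1]
    - [-0.006,0.037,-0.03,0,1]
    - [0,0,-0.03,0,1]
    - [0,0,-0.03,0,1]
    - [0,0,-0.015,0,1]
    - [0,0,-0.005,0,1]
    - [0,0,0,0,1]
    - [0,0,0,0,1]
    - [0,0,0,0,1]
    - [0,0,0,0,1]

```text
t: 3.25
tool_pos: [0.49, 0.1307, 0.0975]
orientation: [-0.117, 3.132, -0.002]
ft_force: [0.3, 0.0, -0.1]
grip_width: 1.001
```

Run:
```python
from h import *
im,s=wgrab("w2"); print(s["t"],s["tool_pos"],s["orientation"])
```

```text
3.25 [0.49004518 0.13069585 0.09745648] [-1.17212985e-01  3.13220431e+00 -1.61620093e-03]
```

View pics/w2.png

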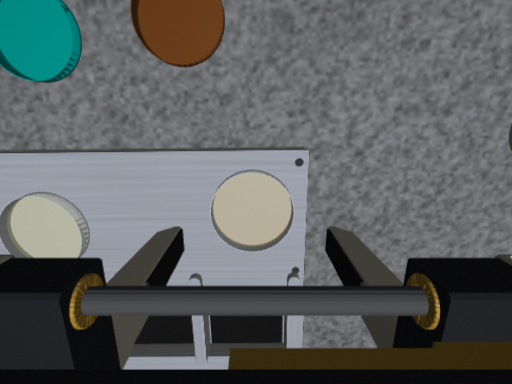

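Fingertips are at (183,230) and (327,232) with the dish at (252,210): it sits between them. I'll correct the offset, then descend.

```bash
sed -i 's/O=np.array(\[.580,.0365\])/O=np.array([.578,.0378])/' h.py
python3 - <<'E'
from h import *
p=wz("w2",(252,210),.038);print(p,car(p)); p=wz("w2",(41,232),.038);print(p,car(p))
for uv,z in (((196,276),.032),((294,276),.032),((308,150),.024)):
  p=wz("w2",uv,z);print(p,car(p))
E
```

```text
[0.48541238 0.12838235 0.038     ] [-0.08468317  0.0980122 ]
[ 0.51793269 -0.04540318  0.038     ] [-0.06681891 -0.07788508]
[0.55411993 0.08275037 0.032     ] [-0.02003497  0.04679095]
[0.54747019 0.17063713 0.032     ] [-0.01930722  0.13492592]
[0.43556058 0.17017414 0.024     ] [-0.13086308  0.14382891]
```

Call:
drive_tool:
  series:
    - [-0.002,-0.001,-0.015,0,1]
    - [-0.002,-0.001,-0.02,0,1]
    - [0,0,-0.012,0,1]
    - [0,0,-0.005,0,1]
    - [0,0,-0.001,0,1]
    - [0,0,0,0,1]
    - [0,0,0,0,0.7]
    - [0,0,0,0,0.7]
    - [0,0,0,0,0.7]
    - [0,0,0,0,0.7]
  squeeze: 4

```text
t: 4.3
tool_pos: [0.4909, 0.1294, 0.0487]
orientation: [-0.115, 3.119, 0.004]
ft_force: [-0.5, 0.4, 0.5]
grip_width: 0.764
```

Call:
drive_tool:
  series:
    - [0,0,0,0,1]
    - [0,0,0,0,1]
    - [-0.005,0,-0.004,0,1]
    - [0,0,-0.004,0,1]
    - [0,0,0,0,1]
    - [0,0,0,0,0.7]
    - [0,0,0,0,0.7]
    - [0,0,0,0,0.7]
    - [0,0,0,0,0.7]
    - [0,0,0,0,0.7]

```text
t: 5.3
tool_pos: [0.4853, 0.1295, 0.04]
orientation: [-0.115, 3.119, 0.004]
ft_force: [0.0, -0.4, -0.2]
grip_width: 0.767
```

Call:
drive_tool:
  series:
    - [0.008,-0.002,0,0,0.7]
    - [0.01,-0.001,0,0,0.7]
    - [0.01,-0.001,0,0,0.7]
    - [0.01,0,0,0,0.7]
    - [0.01,0,0,0,0.7]
    - [0,0,0,0,0.7]
    - [0,0,0,0,0.7]
    - [0,0,0,0,0.7]
    - [0,0,0,0,1]
    - [0,0,0,0,1]

```text
t: 6.3
tool_pos: [0.5388, 0.1244, 0.0399]
orientation: [-0.113, 3.117, 0.004]
ft_force: [0.1, -0.4, 0.5]
grip_width: 0.889
```

Call:
drive_tool:
  series:
    - [0,0,0,0,1]
    - [0,0,0.015,0,1]
    - [0,0,0.015,0,1]
    - [-0.01,0,0.01,0,0.3]
    - [-0.02,-0.002,0,0,0.3]
    - [-0.02,-0.002,0,0,0.3]
    - [-0.006,0,0,0,0.3]
    - [0,0,-0.01,0,0.3]
    - [0,0,0,0,0.3]
    - [0,0,0,0,0.3]

```text
t: 7.3
tool_pos: [0.4782, 0.121, 0.0709]
orientation: [-0.115, 3.118, 0.004]
ft_force: [0.1, -0.1, -0.4]
grip_width: 0.446
```

Run:
```python
from h import *
im,s=wgrab("w3"); print(s["t"],s["tool_pos"],s["orientation"],s["grip_width"], car(s["tool_pos"]))
```

```text
7.3 [0.47823627 0.12098219 0.07090039] [-0.1154857   3.11836607  0.00405546] 0.4462452518871384 [-0.09245334  0.09123848]
```

View pics/w3.png

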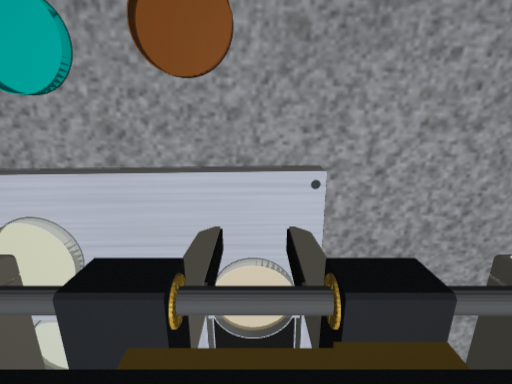

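The narrow fingers are behind the dish, which is centred between them at px (255,295) and already inside the left channel. I'll lower and push.

Call:
drive_tool:
  series:
    - [0,0,-0.01,0,0.3]
    - [0,0,-0.01,0,0.3]
    - [0,0,-0.008,0,0.3]
    - [0,0,-0.003,0,0.3]
    - [0,0,0,0,0.3]
    - [0.01,0.001,0,0,0.3]
    - [0.01,0.001,0,0,0.3]
    - [0.01,0.001,0,0,0.3]
    - [0,0,0,0,0.3]
    - [0,0,0,0,0.3]

```text
t: 8.35
tool_pos: [0.4801, 0.1212, 0.0387]
orientation: [0.121, -3.096, 0.012]
ft_force: [-0.1, -0.3, 1.7]
grip_width: 0.298
```

Run:
```python
from h import *
s=manip.state(); print(s["q"].round(3),s["tau"].round(1),s["ft_force"].round(1),s["ft_torque"].round(2)); print(Ro.from_rotvec(s["orientation"]).as_matrix().round(3))
```

```text
[-0.272  0.69  -0.027  2.013  0.029  0.482  1.33 ] [  0.  -39.2   0.2  -7.7   0.    0.1  -0. ] [-0.1 -0.3  1.7] [ 0.06  0.05 -0.02]
[[-0.996 -0.078 -0.043]
 [-0.078  0.997 -0.009]
 [ 0.043 -0.006 -0.999]]
```

Call:
drive_tool:
  series:
    - [0.005,0.0005,0,0,0.3]
    - [0.005,0.0005,0,0,0.3]
    - [0,0,0,0,0.3]
    - [0,0,0,0,0.3]
    - [0,0,0,0,0.3]
    - [0,0,0,0,0.3]
    - [0,0,0,0,0.3]
    - [0,0,0,0,0.3]
    - [0,0,0,0,0.3]
    - [0,0,0,0,0.3]

```text
t: 9.35
tool_pos: [0.4814, 0.1213, 0.0388]
orientation: [0.123, -3.073, 0.018]
ft_force: [-2.0, -0.1, 5.3]
grip_width: 0.301
```

Run:
```python
from h import *
im,s=wgrab("w4"); print(s["tool_pos"],s["q"].round(3),s["tau"].round(1),s["ft_force"].round(1),s["ft_torque"].round(2)); print(Ro.from_rotvec(s["orientation"]).as_matrix().round(3))
cv2.imwrite("pics/scene4.png",cams.grab_frame("scene"))
```

```text
[0.48136199 0.12128784 0.03875705] [-0.268  0.698 -0.03   1.99   0.028  0.521  1.335] [  0.1 -38.2   0.3  -8.1   0.1  -0.3  -0. ] [-2.  -0.1  5.3] [ 0.07  0.39 -0.02]
[[-0.995 -0.08  -0.066]
 [-0.08   0.997 -0.014]
 [ 0.067 -0.009 -0.998]]
```

View pics/w4.png

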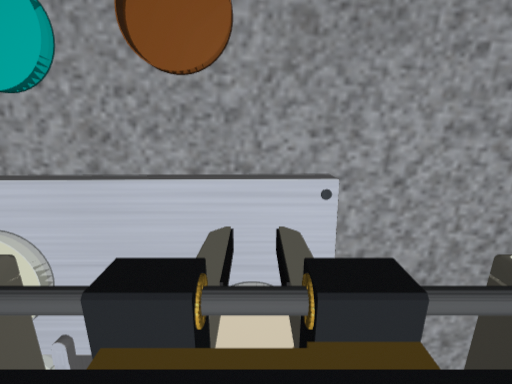

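View pics/scene4.png

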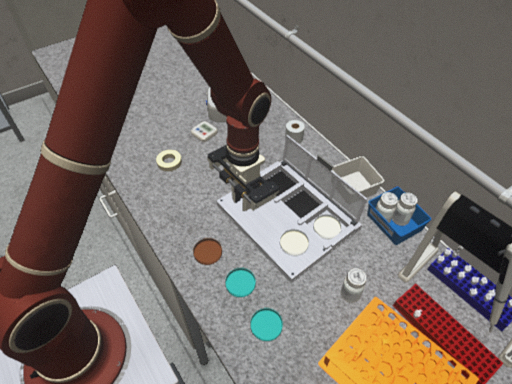

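Fingertips are rubbing on the deck, which tilts the hand. I'll raise it a little.

Call:
drive_tool:
  series:
    - [0,0,0.005,0,0.3]
    - [0,0,0.002,0,0.3]
    - [0,0,0,0,0.3]
    - [0,0,0,0,0.3]
    - [0,0,0,0,0.3]
    - [0,0,0,0,0.3]
    - [0,0,0,0,0.3]
    - [0,0,0,0,0.3]
    - [0,0,0,0,0.3]
    - [0,0,0,0,0.3]

```text
t: 10.45
tool_pos: [0.4829, 0.1212, 0.0447]
orientation: [0.122, -3.075, 0.018]
ft_force: [-0.2, -0.1, 0.3]
grip_width: 0.296
```

Call:
drive_tool:
  series:
    - [0.008,0.0007,0,0,0.3]
    - [0.009,0.0007,0,0,0.3]
    - [0.009,0.0007,0,0,0.3]
    - [0.009,0.0007,0,0,0.3]
    - [0.009,0.0007,0,0,0.3]
    - [0.009,0.0007,0,0,0.3]
    - [0,0,0,0,0.3]
    - [0,0,0,0,0.3]
    - [0,0,0,0,0.3]
    - [0,0,0,0,0.3]

```text
t: 11.45
tool_pos: [0.5413, 0.1255, 0.0445]
orientation: [0.121, -3.075, 0.018]
ft_force: [-0.6, -0.3, -0.6]
grip_width: 0.297
```

Run:
```python
from h import *
im,s=wgrab("w5"); print(s["tool_pos"],car(s["tool_pos"]),s["ft_force"].round(1)); print(Ro.from_rotvec(s["orientation"]).as_matrix().round(3))
```

```text
[0.5412994  0.12554978 0.04446996] [-0.02922917  0.09051306] [-0.6 -0.3 -0.6]
[[-0.995 -0.079 -0.064]
 [-0.078  0.997 -0.014]
 [ 0.064 -0.009 -0.998]]
```

View pics/w5.png

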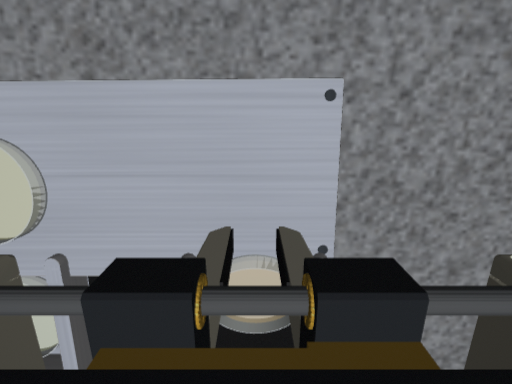

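The dish is in the channel, starting to cross the edge, and centred between the fingers. I'll keep pushing.

Call:
drive_tool:
  series:
    - [0.008,0.0007,0,0,0.3]
    - [0.008,0.0007,0,0,0.3]
    - [0.008,0.0007,0,0,0.3]
    - [0.006,0.0005,0,0,0.3]
    - [0.002,0,0,0,0.3]
    - [0,0,0,0,0.3]
    - [0,0,0,0,0.3]
    - [0,0,0,0,0.3]
    - [0,0,0,0,0.3]
    - [0,0,0,0,0.3]

```text
t: 12.5
tool_pos: [0.5755, 0.1284, 0.0444]
orientation: [0.122, -3.074, 0.018]
ft_force: [0.5, 0.1, 0.1]
grip_width: 0.3
```

Run:
```python
from h import *
im,s=wgrab("w6"); print(s["tool_pos"],car(s["tool_pos"]),s["ft_force"].round(1))
im=cams.grab_frame("scene"); cv2.imwrite("pics/scene6.png",cv2.resize(im[125:285,205:375],None,fx=3.5,fy=3.5))
```

```text
[0.57553239 0.12836948 0.04443952] [0.00511971 0.09045833] [0.5 0.1 0.1]
```

View pics/w6.png

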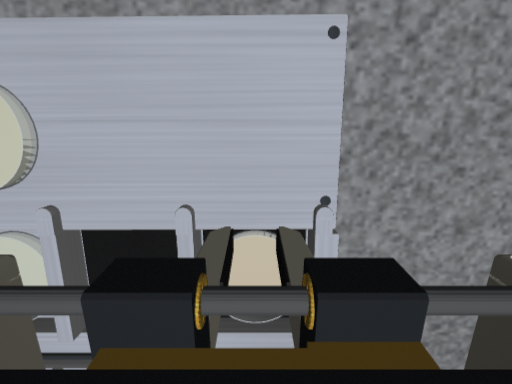

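View pics/scene6.png

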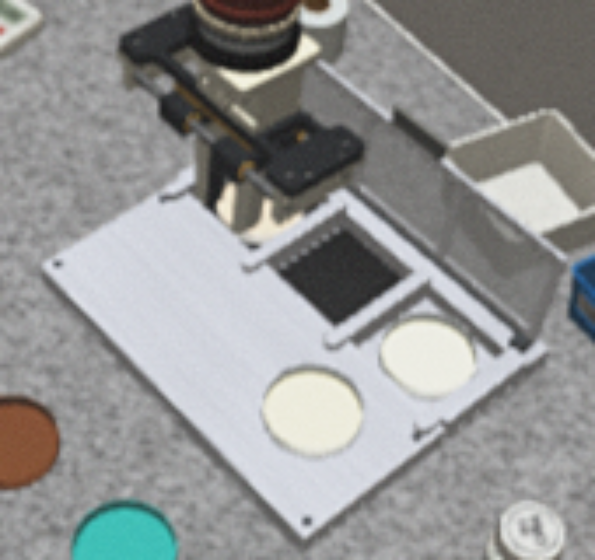

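It appears dropped in. I'll lift clear and look.

Call:
drive_tool:
  series:
    - [-0.002,0,0.01,0,0.3]
    - [0,0,0.03,0,0.3]
    - [-0.01,-0.02,0.02,0,0.8]
    - [-0.02,-0.045,0,0,1]
    - [-0.02,-0.045,0,0,1]
    - [-0.01,-0.04,0,0,1]
    - [0,-0.02,0,0,1]
    - [0,0,0,0,1]
    - [0,0,0,0,1]
    - [0,0,0,0,1]

```text
t: 13.6
tool_pos: [0.5113, -0.0421, 0.1132]
orientation: [0.131, -3.083, 0.014]
ft_force: [-0.6, 0.2, 0.2]
grip_width: 0.938
```

Run:
```python
from h import *
im,s=wgrab("w7"); print(s["t"],s["tool_pos"],car(s["tool_pos"]),s["ft_force"].round(1))
im=cams.grab_frame("scene"); cv2.imwrite("pics/scene7.png",cv2.resize(im[125:285,205:375],None,fx=3.5,fy=3.5))
```

```text
13.6 [ 0.51133246 -0.04210044  0.11317007] [-0.07311962 -0.07404162] [-0.6  0.2  0.2]
```

View pics/w7.png

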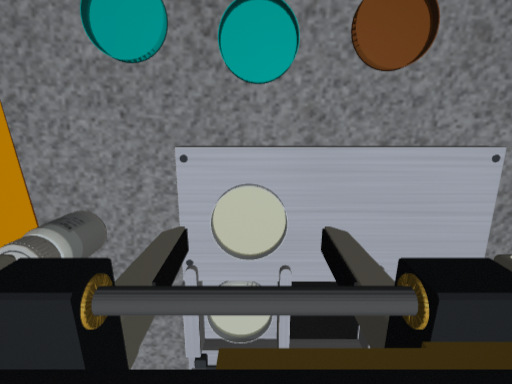

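View pics/scene7.png

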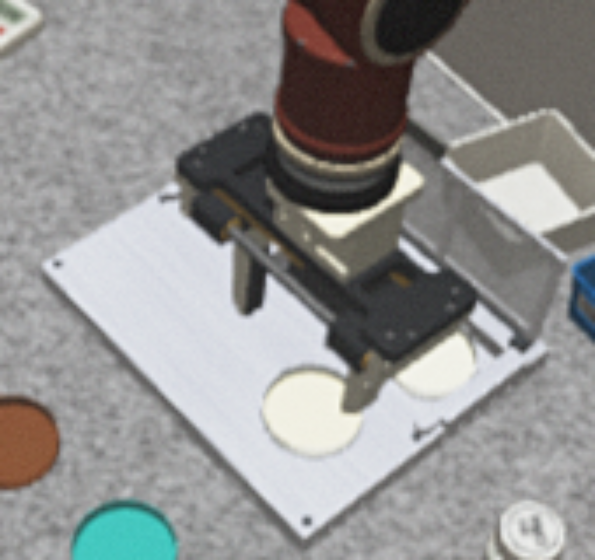

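Run:
```python
from h import *
p=wz("w7",(249,221),.038);print(p,car(p))
p=wz("w7",(285,266),.032);print(p,car(p))
p=onz("top",(364,177),.08);print("jar",p)
```

```text
[ 0.51778928 -0.04676628  0.038     ] [-0.06707588 -0.07923139]
[ 0.56092659 -0.00958881  0.032     ] [-0.02097892 -0.04579395]
jar [ 0.5547063  -0.21118241  0.08      ]
```

Call:
drive_tool:
  series:
    - [0.004,-0.003,-0.02,0,1]
    - [0.003,-0.001,-0.02,0,1]
    - [0,0,-0.015,0,1]
    - [0,0,-0.008,0,1]
    - [0,0,-0.004,0,1]
    - [0,0,0,0,1]
    - [0,0,0,0,1]
    - [0,0,0,0,1]
    - [0,0,0,0,1]
    - [0,0,0,0,1]

```text
t: 14.7
tool_pos: [0.5226, -0.0358, 0.0459]
orientation: [0.157, -3.089, 0.008]
ft_force: [0.1, 0.2, 0.4]
grip_width: 0.996
```

Run:
```python
from h import *
im,s=wgrab("w8"); print(s["t"],s["tool_pos"],car(s["tool_pos"]),s["q"].round(3),s["ft_force"].round(1))
cv2.imwrite("pics/scene8.png",cams.grab_frame("scene"))
```

```text
14.7 [ 0.52262929 -0.03577788  0.04591962] [-0.06133335 -0.06868653] [ 0.049  0.704 -0.043  1.926  0.068  0.561  1.63 ] [0.1 0.2 0.4]
```

View pics/w8.png

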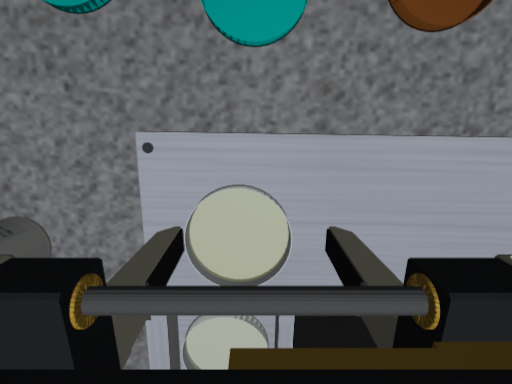

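View pics/scene8.png

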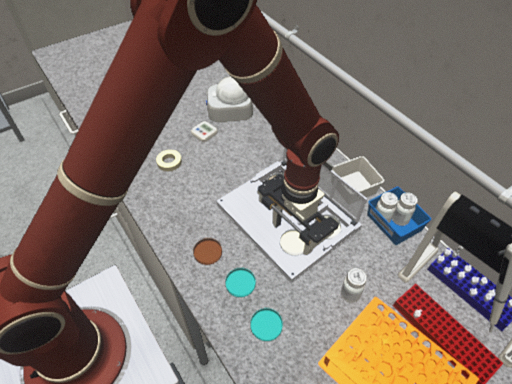

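The dish at (238,235) is still between the tips (182 and 327) but off-centre. I'll centre and grip.

Call:
drive_tool:
  series:
    - [-0.002,-0.005,0,-1,1]
    - [-0.002,-0.005,0,0,1]
    - [0,0,-0.002,0,1]
    - [0,0,0,0,1]
    - [0,0,0,0,0.7]
    - [0,0,0,0,0.7]
    - [0,0,0,0,0.7]
    - [0,0,0,0,0.7]
    - [0,0,0,0,0.7]
    - [0,0,0,0,0.7]

```text
t: 15.8
tool_pos: [0.5181, -0.0471, 0.0437]
orientation: [0.126, -3.09, 0.008]
ft_force: [0.4, 0.1, -0.5]
grip_width: 0.765
```

Call:
drive_tool:
  series:
    - [-0.001,0.006,0,0,0.7]
    - [-0.001,0.012,0,0,0.7]
    - [-0.001,0.012,0,0,0.7]
    - [-0.001,0.012,0,0,0.7]
    - [-0.001,0.012,0,0,0.7]
    - [-0.001,0.012,0,0,0.7]
    - [-0.001,0.01,0,0,0.7]
    - [0,0.003,0,0,0.7]
    - [0,0,0,0,0.7]
    - [0,0,0,0,0.7]

```text
t: 16.8
tool_pos: [0.51, 0.0421, 0.0438]
orientation: [0.134, -3.09, 0.005]
ft_force: [1.0, 0.6, -0.1]
grip_width: 0.759
```

Run:
```python
from h import *
im,s=wgrab("w9"); print(s["t"],s["tool_pos"],car(s["tool_pos"]),s["ft_force"].round(1))
im=cams.grab_frame("scene"); cv2.imwrite("pics/scene9.png",cv2.resize(im[125:285,205:375],None,fx=3.5,fy=3.5))
```

```text
16.8 [0.50996448 0.04207984 0.04376768] [-0.06743878  0.00995789] [ 1.   0.6 -0.1]
```

View pics/w9.png

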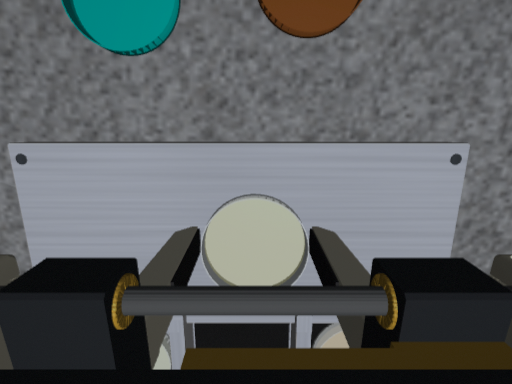

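View pics/scene9.png

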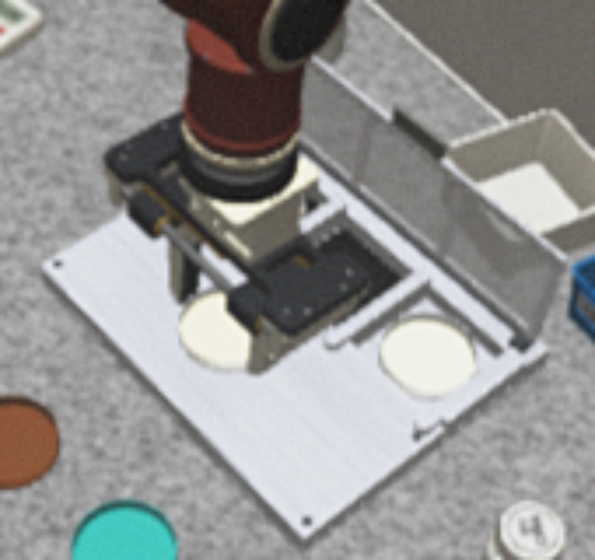

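Call:
drive_tool:
  series:
    - [0,-0.004,0,0,0.7]
    - [0,-0.004,0,0,0.7]
    - [0,0,0,0,0.7]
    - [0.008,0.0005,0,0,0.7]
    - [0.01,0.0005,0,0,0.7]
    - [0.01,0.0005,0,0,0.7]
    - [0.003,0,0,0,0.7]
    - [0,0,0,0,0.7]
    - [0,0,0,0,0.7]
    - [0,0,0,0,0.7]

```text
t: 17.9
tool_pos: [0.5449, 0.0321, 0.0437]
orientation: [0.126, -3.092, 0.007]
ft_force: [-0.9, 0.1, -0.2]
grip_width: 0.766
```

Run:
```python
from h import *
im,s=wgrab("w10"); print(s["t"],s["tool_pos"],car(s["tool_pos"]),s["ft_force"].round(1))
```

```text
17.9 [0.54492804 0.03208527 0.04369454] [-0.03343417 -0.0029273 ] [-0.9  0.1 -0.2]
```

View pics/w10.png

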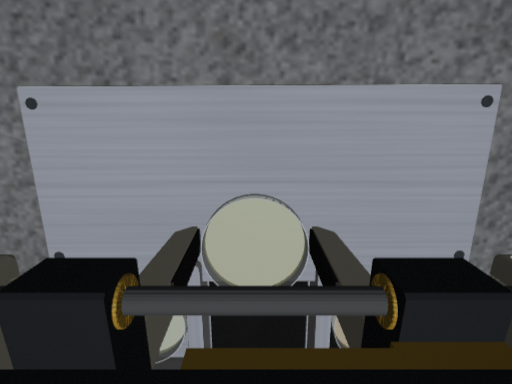

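Call:
drive_tool:
  series:
    - [0,0.002,0,0,0.7]
    - [0,0,0,0,1]
    - [0,0,0,0,1]
    - [0,0,0,0,1]
    - [0,0,0.015,0,1]
    - [0,0,0.015,0,1]
    - [-0.01,-0.001,0.005,0,0.3]
    - [-0.02,-0.002,0,0,0.3]
    - [-0.02,-0.002,0,0,0.3]
    - [-0.006,0,0,0,0.3]

```text
t: 18.95
tool_pos: [0.484, 0.029, 0.079]
orientation: [0.127, -3.089, 0.007]
ft_force: [-0.5, 0.1, -0.0]
grip_width: 0.705
```

Call:
drive_tool:
  series:
    - [0,0,0,0,0.3]
    - [0,0,0,0,0.3]
    - [0,0,-0.01,0,0.3]
    - [0,0,-0.01,0,0.3]
    - [0,0,-0.006,0,0.3]
    - [0,0,0,0,0.3]
    - [0,0,0,0,0.3]
    - [0,0,0,0,0.3]
    - [0,0,0,0,0.3]
    - [0,0,0,0,0.3]

```text
t: 19.95
tool_pos: [0.4859, 0.0294, 0.0495]
orientation: [0.127, -3.09, 0.006]
ft_force: [-0.0, 0.1, 0.7]
grip_width: 0.301
```

Run:
```python
from h import *
im,s=wgrab("w11"); print(s["t"],s["tool_pos"],car(s["tool_pos"]),s["ft_force"].round(1))
im=cams.grab_frame("scene"); cv2.imwrite("pics/scene11.png",cv2.resize(im[125:285,205:375],None,fx=3.5,fy=3.5))
```

```text
19.95 [0.48585851 0.02941633 0.04951038] [-0.09251986 -0.00064406] [-0.   0.1  0.7]
```

View pics/w11.png

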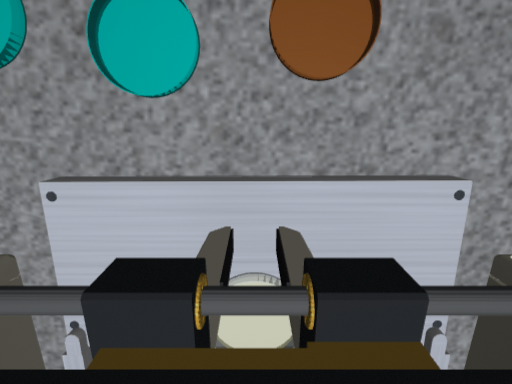

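View pics/scene11.png

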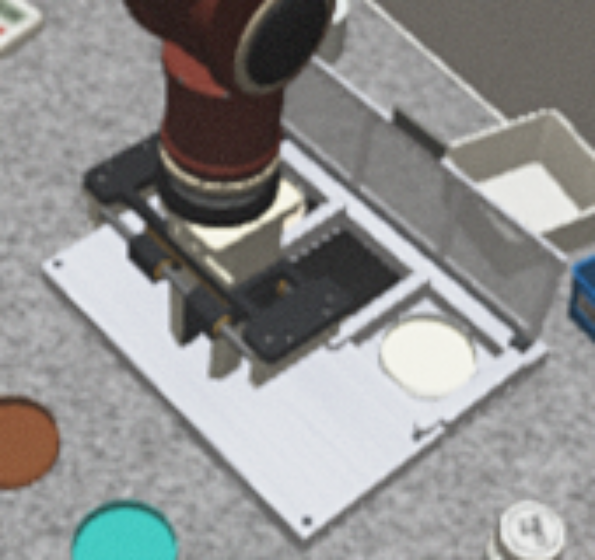

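Centred behind the second dish: screws are at (52,196) and (459,195), with the dish between the tips at 255. I'll lower 5 mm and push.

Call:
drive_tool:
  series:
    - [0,0,-0.005,0,0.3]
    - [0,0,0,0,0.3]
    - [0.008,0.0007,0,0,0.3]
    - [0.009,0.0007,0,0,0.3]
    - [0.009,0.0007,0,0,0.3]
    - [0.009,0.0007,0,0,0.3]
    - [0.009,0.0007,0,0,0.3]
    - [0.009,0.0007,0,0,0.3]
    - [0,0,0,0,0.3]
    - [0,0,0,0,0.3]

```text
t: 21.05
tool_pos: [0.5452, 0.0341, 0.0443]
orientation: [0.127, -3.092, 0.006]
ft_force: [-0.3, 0.4, 0.3]
grip_width: 0.297
```

Run:
```python
from h import *
im,s=wgrab("w12"); print(s["t"],s["tool_pos"],car(s["tool_pos"]),s["ft_force"].round(1))
```

```text
21.05 [0.54523657 0.03413495 0.04431071] [-0.03295521 -0.00091062] [-0.3  0.4  0.3]
```

View pics/w12.png

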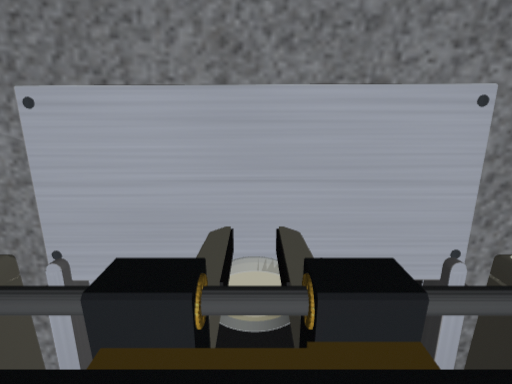

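The dish is tracking straight between the fingers at (255,295), so I'll carry on to the end of the push.

Call:
drive_tool:
  series:
    - [0.008,0.0008,0,0,0.3]
    - [0.009,0.0008,0,0,0.3]
    - [0.009,0.0008,0,0,0.3]
    - [0.007,0.0005,0,0,0.3]
    - [0.003,0,0,0,0.3]
    - [0.001,0,0,0,0.3]
    - [0,0,0,0,0.3]
    - [0,0,0,0,0.3]
    - [0,0,0,0,0.3]
    - [0,0,0,0,0.3]

```text
t: 22.1
tool_pos: [0.5842, 0.0372, 0.0442]
orientation: [0.127, -3.091, 0.006]
ft_force: [0.1, 0.3, 0.5]
grip_width: 0.299
```

Call:
drive_tool:
  series:
    - [-0.002,0,0.01,0,0.3]
    - [-0.01,0,0.03,0,0.3]
    - [-0.02,-0.02,0.04,0,0.3]
    - [-0.02,-0.04,0.04,0,0.1]
    - [-0.01,-0.045,0.03,0,0.0]
    - [0,-0.03,0.02,0,0]
    - [0,0,0,0,0]
    - [0,0,0,0,0]
    - [0,0,0,0,0]
    - [0,0,0,0,0]

```text
t: 23.1
tool_pos: [0.5199, -0.0891, 0.2158]
orientation: [0.137, -3.092, 0.006]
ft_force: [-0.3, 1.7, -0.5]
grip_width: 0.007
```

Run:
```python
from h import *
im,s=wgrab("w13"); print(s["t"],s["tool_pos"],car(s["tool_pos"]),s["ft_force"].round(1))
im=cams.grab_frame("top"); cv2.imwrite("pics/top13raw.png",im);cv2.imwrite("pics/top13.png",cv2.resize(im[120:225,225:340],None,fx=5.5,fy=5.5))
im=cams.grab_frame("scene"); cv2.imwrite("pics/scene13raw.png",im);cv2.imwrite("pics/scene13.png",cv2.resize(im[125:285,205:375],None,fx=3.5,fy=3.5))
```

```text
23.1 [ 0.51990525 -0.08911507  0.21582227] [-0.06851099 -0.12160871] [-0.3  1.7 -0.5]
```

View pics/w13.png

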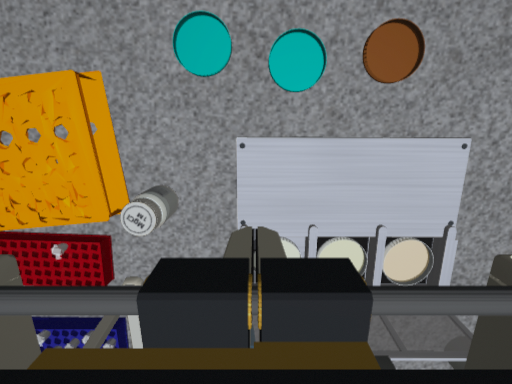

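View pics/top13.png

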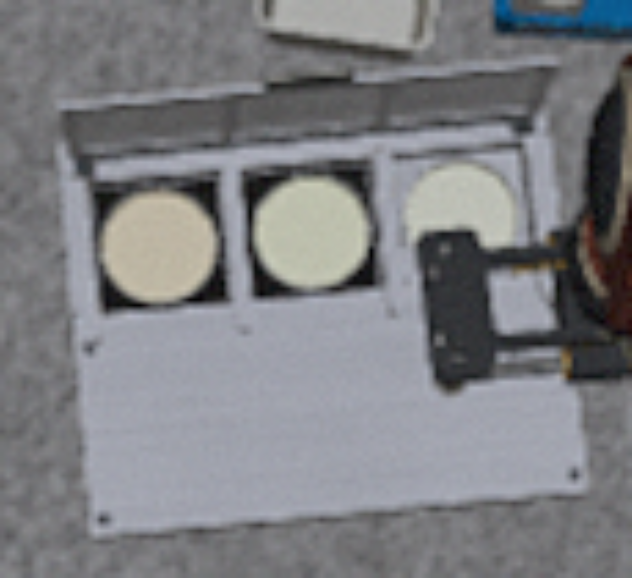

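View pics/scene13.png

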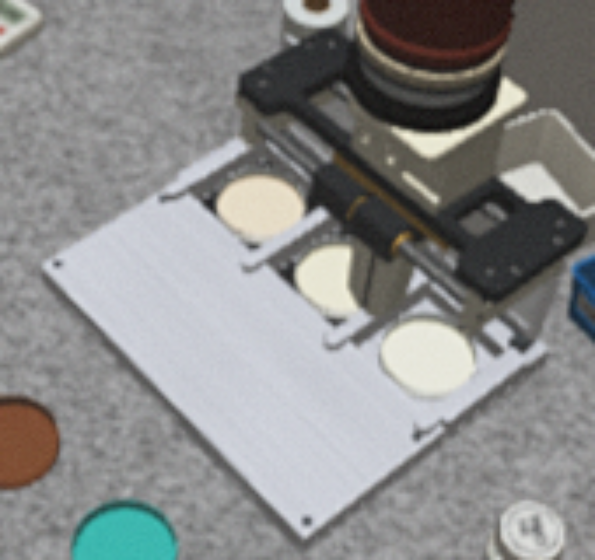

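Both dishes lie flat in the padded pockets: tops are round at top-crop (160,245) and (312,232) and centred on the black pads, and the seated dish at (460,217) is unmoved. Next the cover: go over it and behind the tab at about (0.677, 0.044, 0.13).

Call:
drive_tool:
  series:
    - [0.02,0.013,0.005,0,0]
    - [0.03,0.022,0.005,0,0]
    - [0.03,0.022,0,0,0]
    - [0.03,0.022,0,0,0]
    - [0.03,0.022,0,0,0]
    - [0.03,0.022,0,0,0]
    - [0.02,0.008,0,0,0]
    - [0,0,0,0,0]
    - [0,0,0,0,0]
    - [0,0,0,0,0]

```text
t: 24.25
tool_pos: [0.7111, 0.0533, 0.217]
orientation: [0.146, -3.074, 0.004]
ft_force: [-0.0, -0.9, 0.4]
grip_width: 0.008
```

Run:
```python
from h import *
s=manip.state(); print(s["t"],s["tool_pos"],s["orientation"],car(s["tool_pos"]),s["ft_force"].round(1))
im=cams.grab_frame("top"); cv2.imwrite("pics/top14.png",cv2.resize(im[70:225,225:380],None,fx=3.8,fy=3.8))
im=cams.grab_frame("scene"); cv2.imwrite("pics/scene14.png",cv2.resize(im[85:245,235:405],None,fx=3.5,fy=3.5))
```

```text
24.25 [0.71107624 0.05327513 0.21704883] [ 0.14614018 -3.07360401  0.00399153] [0.13390445 0.00428533] [-0.  -0.9  0.4]
```

View pics/scene14.png

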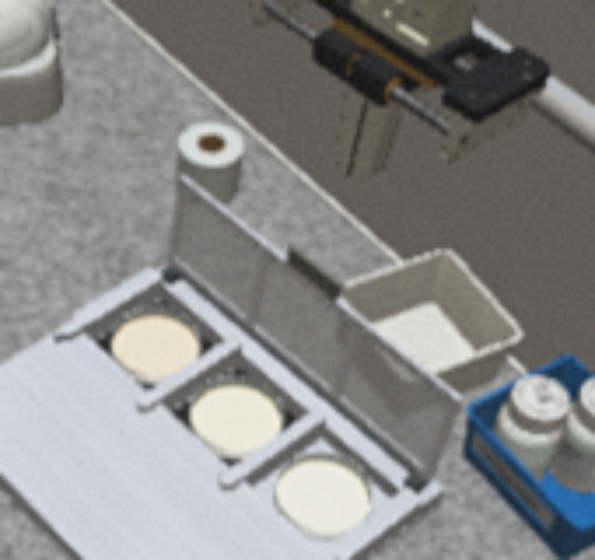

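View pics/top14.png

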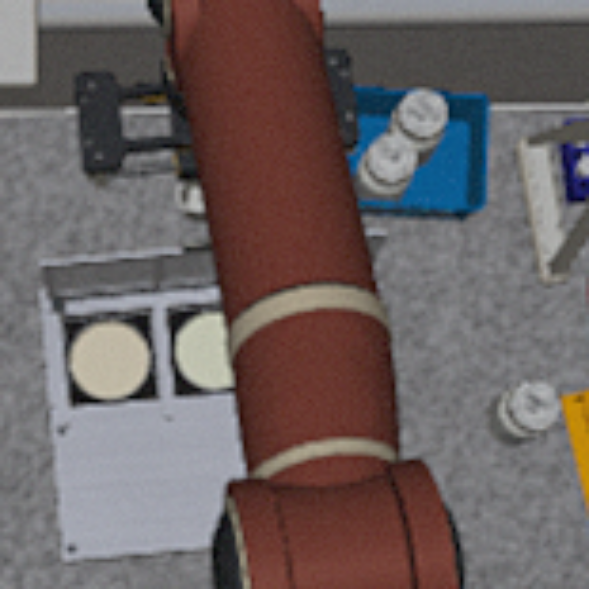

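Call:
drive_tool:
  series:
    - [0,-0.003,-0.02,0,0]
    - [0,-0.003,-0.025,0,0]
    - [0,0,-0.02,0,0]
    - [0,0,-0.015,0,0]
    - [0,0,-0.006,0,0]
    - [0,0,0,0,0]
    - [0,0,0,0,0]
    - [0,0,0,0,0]
    - [0,0,0,0,0]
    - [0,0,0,0,0]

```text
t: 25.35
tool_pos: [0.7109, 0.0395, 0.1386]
orientation: [0.133, -3.087, 0.009]
ft_force: [-0.2, 0.0, 0.2]
grip_width: 0.008
```

Run:
```python
from h import *
im,s=wgrab("w15"); print(s["t"],s["tool_pos"],s["orientation"],car(s["tool_pos"]),s["ft_force"].round(1))
im=cams.grab_frame("scene"); cv2.imwrite("pics/scene15.png",cv2.resize(im[85:245,235:405],None,fx=3.5,fy=3.5))
```

```text
25.35 [0.71087776 0.03953012 0.13859119] [ 0.13264768 -3.08671598  0.00859186] [ 0.13255651 -0.00939487] [-0.2  0.   0.2]
```

View pics/scene15.png

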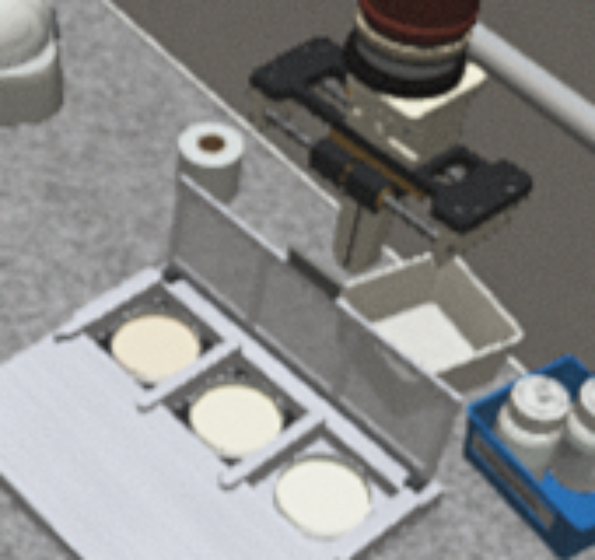

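View pics/w15.png

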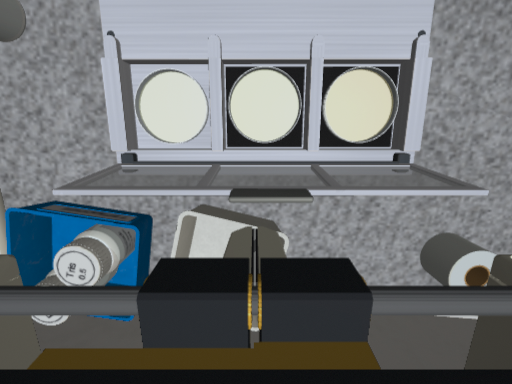

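Fingers stand behind the tab: the tab is at px (271,195) and the fingers at 254. I'll shift 7 mm left, lower a little and start pulling.

Call:
drive_tool:
  series:
    - [0,0.006,-0.004,0,0]
    - [0,0,-0.003,0,0]
    - [-0.01,0,0,0,0]
    - [-0.01,0,0,0,0]
    - [-0.01,-0.001,0,0,0]
    - [-0.01,-0.001,0,0,0]
    - [-0.01,-0.001,0,0,0]
    - [-0.01,-0.001,-0.002,0,0]
    - [0,0,0,0,0]
    - [0,0,0,0,0]

```text
t: 26.45
tool_pos: [0.6535, 0.0446, 0.1275]
orientation: [0.138, -3.097, 0.007]
ft_force: [-0.7, -0.4, 0.1]
grip_width: 0.01
```

Run:
```python
from h import *
im,s=wgrab("w16"); print(s["t"],s["tool_pos"],s["orientation"],car(s["tool_pos"]),s["ft_force"].round(1))
im=cams.grab_frame("scene"); cv2.imwrite("pics/scene16.png",cv2.resize(im[85:245,235:405],None,fx=3.5,fy=3.5))
```

```text
26.45 [0.65349716 0.04462886 0.12754159] [ 0.13823199 -3.09748236  0.00749537] [0.07580381 0.00048747] [-0.7 -0.4  0.1]
```

View pics/scene16.png

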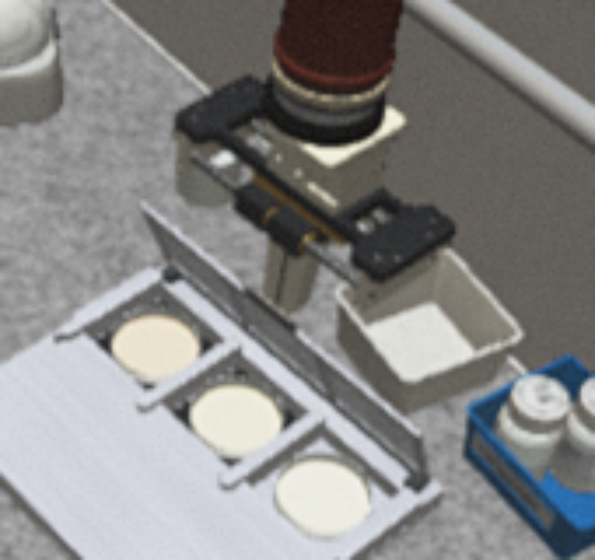

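Call:
drive_tool:
  series:
    - [-0.01,-0.001,-0.001,0,0]
    - [-0.01,-0.001,-0.002,0,0]
    - [-0.008,-0.001,-0.003,0,0]
    - [-0.009,-0.0007,-0.007,0,0]
    - [-0.009,-0.0007,-0.009,0,0]
    - [-0.006,-0.0005,-0.01,0,0]
    - [-0.005,-0.0005,-0.01,0,0]
    - [0,0,0,0,0]
    - [0,0,0,0,0]
    - [0,0,0,0,0]

```text
t: 27.55
tool_pos: [0.6007, 0.0399, 0.0858]
orientation: [0.139, -3.108, 0.006]
ft_force: [0.1, -0.2, -0.2]
grip_width: 0.007
```

Run:
```python
from h import *
im,s=wgrab("w17"); print(s["t"],s["tool_pos"],s["orientation"],car(s["tool_pos"]),s["ft_force"].round(1))
im=cams.grab_frame("scene"); cv2.imwrite("pics/scene17.png",cv2.resize(im[105:265,225:395],None,fx=3.5,fy=3.5))
```

```text
27.55 [0.60065541 0.03992384 0.08584783] [ 0.13917668 -3.10822479  0.00631031] [0.02275368 0.00022063] [ 0.1 -0.2 -0.2]
```

View pics/scene17.png

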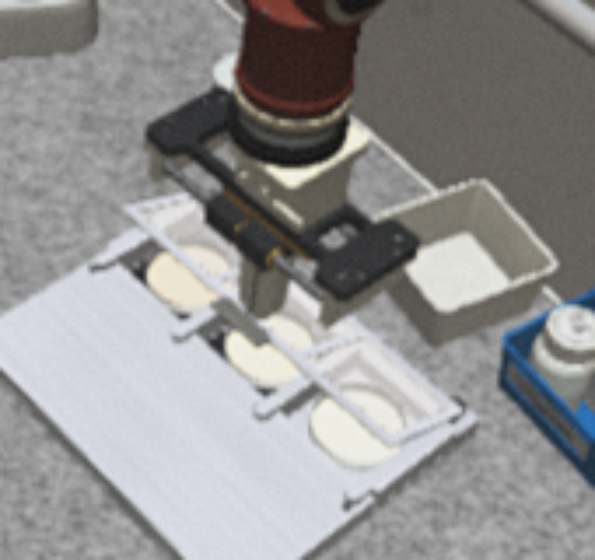

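Call:
drive_tool:
  series:
    - [-0.006,-0.0005,-0.008,0,0]
    - [-0.005,-0.0005,-0.009,0,0]
    - [-0.002,0,-0.009,0,0]
    - [-0.001,0,-0.007,0,0]
    - [0,0,-0.005,0,0]
    - [0,0,-0.003,0,0]
    - [0,0,-0.001,0,0]
    - [0,0,0,0,0]
    - [0,0,0,0,0]
    - [0,0,0,0,0]

```text
t: 28.65
tool_pos: [0.5883, 0.039, 0.0513]
orientation: [0.138, -3.115, 0.007]
ft_force: [-1.0, 0.0, 5.5]
grip_width: 0.003
```

Run:
```python
from h import *
im,s=wgrab("w18"); print(s["t"],s["tool_pos"],s["orientation"],car(s["tool_pos"]),s["ft_force"].round(1))
im=cams.grab_frame("scene"); cv2.imwrite("pics/scene18.png",cv2.resize(im[105:265,225:395],None,fx=3.5,fy=3.5))
```

```text
28.65 [0.58830072 0.03899057 0.051297  ] [ 0.13848115 -3.11527535  0.00674386] [0.01036422 0.00032445] [-1.   0.   5.5]
```

View pics/scene18.png

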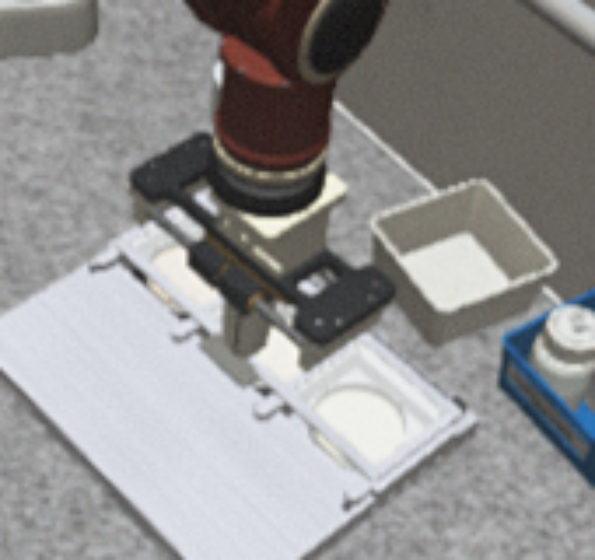

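Fingertips are at z = 37 mm, which is the closed cover's top face, with 5.5 N. I'll press a bit harder to be sure.

Call:
drive_tool:
  series:
    - [-0.003,0,0,0,0]
    - [0,0,-0.003,0,0]
    - [0,0,-0.003,0,0]
    - [0,0,-0.003,0,0]
    - [0,0,-0.003,0,0]
    - [0,0,-0.003,0,0]
    - [0,0,-0.002,0,0]
    - [0,0,-0.002,0,0]
    - [0,0,-0.002,0,0]
    - [0,0,-0.002,0,0]

```text
t: 29.75
tool_pos: [0.5866, 0.0391, 0.0511]
orientation: [0.137, -3.122, 0.008]
ft_force: [-2.2, -0.3, 15.7]
grip_width: 0.0
```

Firm stop at 15.7 N with z unchanged. I'll retreat upward and check.

Call:
drive_tool:
  series:
    - [0,0,0.005,0,0]
    - [0,0,0.015,0,0]
    - [0,0,0.03,0,0]
    - [0,0,0.04,0,0]
    - [-0.02,-0.03,0.04,0,0]
    - [-0.02,-0.045,0.03,0,0]
    - [-0.02,-0.045,0,0,0]
    - [0,-0.045,0,0,0]
    - [0,0,0,0,0]
    - [0,0,0,0,0]

```text
t: 30.75
tool_pos: [0.5163, -0.124, 0.204]
orientation: [0.143, -3.099, 0.006]
ft_force: [0.4, 0.3, -0.9]
grip_width: 0.007
```

Run:
```python
from h import *
im,s=wgrab("w20"); print(s["t"],s["tool_pos"],s["ft_force"].round(1))
a=cams.grab_frame("scene"); b=cams.grab_frame("top"); cv2.imwrite("pics/scene20.png",cv2.resize(a[105:285,205:385],None,fx=3.3,fy=3.3));cv2.imwrite("pics/top20.png",cv2.resize(b[100:235,130:390],None,fx=3,fy=3))
cv2.imwrite("pics/scene20raw.png",a);cv2.imwrite("pics/top20raw.png",b)
```

```text
30.75 [ 0.51634547 -0.12395564  0.20398401] [ 0.4  0.3 -0.9]
```

View pics/scene20.png

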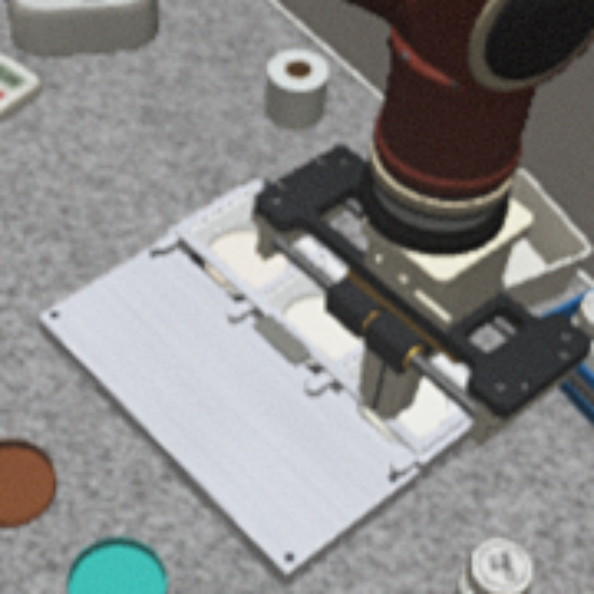

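View pics/top20.png

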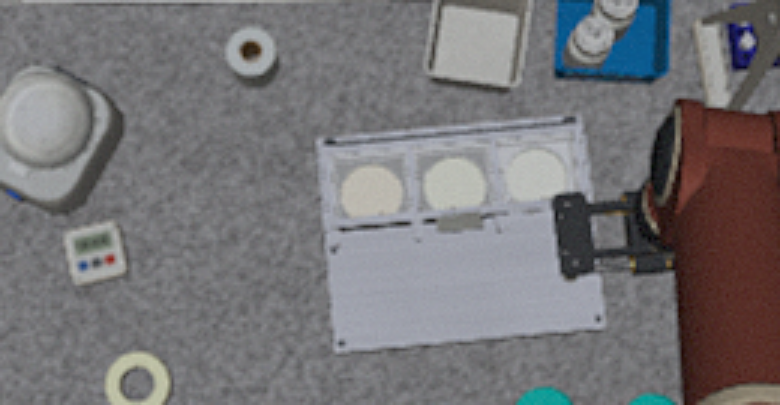

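View pics/w20.png

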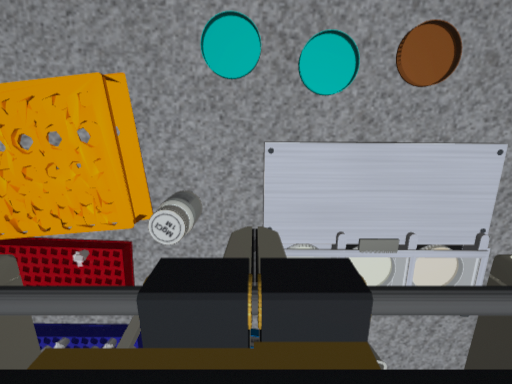

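Run:
```python
from h import *
p,e=tri((130+461/3,100+222/3),(205+283/3.3,105+339/3.3)); print("tab centre",p.round(4),round(e,4),car(p).round(4))
print([car(onz("top",(130+u/3,100+v/3),.022)).round(4) for u,v in ((372,192),(455,186),(536,175))])
p=wz("w20",(379,244),.036);print(p,car(p))
```

```text
tab centre [0.5737 0.0336 0.0356] 0.0007 [-0.0046 -0.0038]
[array([0.0396, 0.0875]), array([ 0.0379, -0.0024]), array([ 0.0419, -0.0907])]
[0.57183407 0.03820631 0.036     ] [-0.00611031  0.00092083]
```

The tab triangulates to z ≈ 35.6 mm (closed = 35). Dish centres are within about 3 mm of the pocket centres, and the bystanders look unmoved.

Run:
```python
from bench import ticket
print(ticket.finish_job())
```

```text
the job is handed in; nothing more can be done
None
```

I slid the left deck dish into the left pocket and the right deck dish into the middle pocket. Then I pulled the cover over from behind its tab and pressed it down to a firm stop at about 16 N. The job is handed in at about 31 s on the robot clock, and it returned no verdict.

**Last checks before hand-in:**
- **Dishes:** both dish tops look round and flat, about 3 mm from their pocket centres in the top view.
- **Cover:** the tab triangulates to 35.6 mm, against 35 mm when closed. It stayed down after I withdrew.
- **Surroundings:** the seated dish is about 2 mm from its pocket centre. The timer, tape roll and jar look unmoved by eye; I did not measure them.
- **Robot:** the arm is clear of everything.

**What went wrong or disagreed:**
- The fingertips rubbed on the deck before the first push. That left the hand tilted by up to about 4°, with no effect on the result.
- The right dish's sideways slide overshot by about 10 mm. I corrected it before the push.
- The cameras and carrier coordinates disagreed by 2–4 mm, within what the fit allows.

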